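# Fit the bulb carrier in a driving lamp and hold it home

## Robot

A 6-joint arm with a two-finger parallel gripper is mounted at the origin on the work surface. World frame = base frame: x ahead of the robot, y to its left, z up, the work surface at z = 0. Lengths are in m, angles in rad, forces in N, time in s.
With the tool pointing down it reaches from about 0.325 to 0.875 m from the base axis. Payload 4.4 kg.
Tool frame: the origin (TCP) lies at the very end of the fingers, on their centre line; the grasp point (between the pads) lies robot.grip_point_offset behind it (robot.grip_point_offset is the distance from the TCP to the grasp point, in m); z points along the fingers, y is the line along which they close (so a half turn about z gives the same grasp; the last joint's range is limited). The gripper opens to 85 mm and grips with 20 to 120 N. Pads are 22 mm wide; open, the fingers measure 114 mm over their backs; the gripper's body (76 mm by 85 mm) begins 54 mm behind the grasp point. The pads swing forward as they close: fully open they stand 13 mm farther back than shut.
Start: joints at [0.999, 0.207, 1.542, -0, 1.393, -0.15], TCP at [0.235, 0.525, 0.231] pointing down, gripper open.
Joint ranges: [-2.73, 2.73], [-0.86, 2.22], [0.23, 2.46], [-1.11, 4.25], [0.08, 2.63], [-2.82, 2.82]. Speed limits (rad/s): [2.79, 2.79, 3.14, 3.14, 3.14, 3.14].

## Interface

Orientations are given as a rotation vector (axis times angle).
In Python, from rig import robot, vision, finder gives the robot as it stands.
- The arm moves only by the tool step_arm, never from a script. Its arguments are lists of equal length, an entry for each row: "translation": the shift along the tool's x, y, z in units of 40 mm (1.0 is 40 mm), a list of three; "delta_rot": the turn, a rotation vector about the tool's x, y, z in degrees, a list of three. In form: {"translation": [[tx, ty, tz], ...], "delta_rot": [[rx, ry, rz], ...]}. A call has 1 to 8 rows; each row shifts and turns the commanded pose from where the row before left it, along the tool's axes as they then stand; what a row does not reach is not made up. A row lasts 1/12 s, in which the tool goes at most 41.7 mm and 7.16 degrees, less where a joint would pass 70% of its speed; a pose out of reach is approached as far as the arm can. A call is refused whole if a number of a shift passes 1 or a number of a turn 7.16, either way. A call with a gripper value outside its range is refused whole. "fingers" is the opening, from 0 (shut) to 1 (fully open), set as the call begins (left out, the last holds). The fingers move at their own pace and stop on an object; "force" is the grip in N (left out, the last holds). Time passes only in rows, so rows that do not move let the fingers close. It gives the time, the measured TCP pose, the force, the opening and the grip force at its end, in the units of the state.
- robot.sense(): the state, without advancing time (a new reading comes with each control period).
- vision.grab_frame(name): name is "scene" or "top" or "wrist"; returns a dict with "image" (420x560x3 uint8, blue, green, red), "z_map" (420x560 float32, m along the optical axis (not along the pixel's ray), 0 where there is no reading), "vfov" (degrees; the focal length in pixels is half the picture's height over the tangent of half this angle, whatever the lens; pixels are square), "cx", "cy" (the principal point, pixels), "camera_from_world" (4x4, takes a point from world to camera coordinates). Camera axes: x right, y up, looking along -z (the intrinsics and any distortion apply to the point x, -y, -z); pixel columns grow to the right and rows downward; lengths in m; the calibration is good to about 2 mm. A picture is of the moment at which its call begins.
- robot.sign_off(): hands the job in; it is judged then, once.
Trained networks look in a picture, given as the dict that the camera call returned (one of the last four; its "shot" number tells which), for a name from the list of things; names that differ only in an ending like _2 or _b are one class to them, and where a whole thing is asked for, a point or a joint stands for the part that bears it (a point fixed in the world has none). Each returns a list of dicts, best first, with "p" (0 to 1); they miss things now and then, are a little off and sometimes report something else, mostly with a low value. They report only what shows in the picture. A call takes as long as a camera call. They do not tell look-alikes from the thing itself.
- finder.outline_of(picture, thing): "mask" (420x560 bool, what is visible of it) and "point" ([row, column] in pixels, amid what is visible of it).
The state is a dict: "time_s": time; "joint_pos": joint angles; "qvel": joint speeds; "tau": joint torques, N m; "position": TCP position; "ee_rot": TCP orientation; "wrist_force": force on the tool from outside, world axes, zero at the start; "moment": the same for the moment, N m; "width": finger opening in m; "gripper_force": force on a finger pad.
Only numpy, scipy, OpenCV 4.12 (cv2) and the standard library are available. Lean on these libraries where they do the work, as an engineer would, in place of code of your own. Each camera call takes 0.05 s, during which the arm holds its last target. There are 200 camera calls.

## Task

Lift the grey rear cover off the driving lamp and put it the right way up in the aluminium parts tray, without shifting anything else on the bench. Then take the blue bulb carrier by its knurled collar out of its foam, set it on the lamp's neck and turn it until its hidden keyways drop over the neck's pins; push it fully home against the sprung contact ring. Then do not let go: finish while still gripping the knurled collar and holding it pushed fully home, so that the wire clips can be closed over it.

Things in the scene. Friction and masses are not known exactly. Their poses are not given: they have to be found in the camera images.
- lamp: Round black driving lamp, 162 mm across, bright bezel, held fast lens-down in a rubber ring 184 mm across. Origin on the bench below its axis, z up along the axis. Its back rises to a flat round shoulder (72 mm across) at z = 90 mm, from which the neck stands. A steel hoop bracket goes round its -x half, with a foot out to x = -118 mm, below z = 65 mm.
- neck_rim (a point): Centre of the rim of the lamp's aluminium neck, 117 mm above the bench; axes as the lamp's. The neck is 33 mm in outside diameter, the rim bevelled 3 mm. Inside, a copper spring ring stands 4 mm above the rim; it starts to move at about 4.5 N and is flush with the rim at about 8.5 N.
- pin_tops (a point): Point on the neck's axis level with the tops of its pins, 112 mm above the bench. Three round brass pins, 5 mm thick, 120 degrees apart, stick out 6 mm from the neck (45 mm across). The neck can be clocked in the lamp and is locked at some angle: this frame's x and y do not tell where the pins point.
- cover: Loose grey rear cover, about 60 g: a cup, open side down, 60 mm in diameter (65 mm at the foot), 40 mm high. Origin at the centre of its open rim, z up. It starts over the neck, standing loosely on the lamp's shoulder; it lifts straight off and must rise 35 mm to clear the neck.
- cover_bar (a point): Middle of the cover's grip bar, 50 mm above the cover's origin. The bar is 46 mm long along x, 12 mm thick along y, and 20 mm high.
- carrier: Loose bulb carrier, about 120 g: a blue knurled collar, 54 mm in diameter, z = 0 to 30 mm; a black plug stub on top (26 x 15 mm, up to z = 44 mm), a glass bulb 10 mm thick below (down to z = -17 mm). Origin at the centre of the collar's lower edge, z up. The collar's lower 16 mm is a skirt, bore 37 mm, that goes over the neck; inside it, unseen, are three keyways 10 mm wide, 120 degrees apart.
- collar_grip (a point): On the collar's axis, 20 mm above its lower edge: a height to grip. On the neck, out of line, the lower edge rests on the pins (112 mm above the bench). In line (within 6 degrees; met within 120 degrees of turn either way) it drops 7 mm to the spring ring, and pushed fully home 4 mm more onto the rim (lower edge at 101 mm). Let go, the spring lifts it 4 mm.
- carton: Opened bulb carton with black foam, a fixed block 90 x 90 mm, 45 mm high, with a 23 mm hole in the middle of its top, in which the carrier's bulb hangs; the collar stands on the foam. A small cardboard flap leans off its +x side. Origin under its centre.
- tray: Fixed open aluminium parts tray, 160 mm along its x, 240 mm along its y, 30 mm high, walls and floor 4 mm. Origin under its centre, at bench height. The blown bulb lies in its +y end; the other end is free.
- old_bulb: Blown bulb lying in the tray, about 66 mm long along its x, 22 mm thick. Leave it alone.
- screwdriver: Screwdriver with a yellow handle, 190 mm long, lying on the bench between the robot and the lamp. Leave it alone.
- staple_gun: Steel hand staple gun lying on its side, 165 mm long. Leave it alone.
- bottle: Closed green bottle, 62 mm across, 190 mm high, standing. Leave it alone.
- glue_tin: Closed tin with a yellow band, 84 mm across, 100 mm high. Leave it alone.
- strap_coil: Flat coil of steel strap, 144 mm across, 20 mm high. Leave it alone.
- tape_roll: Roll of paper tape lying flat, 100 mm across, 48 mm high. Leave it alone.
Not all that is in view belongs to the job. Of the things that look like the cover, the larger one is meant. Of the things that look like the carrier, the smaller one is meant.

How it is judged:
By the outcome, as a careful person would: the job done as asked, in the order asked, and still so for the second after the job is handed in, while the arm keeps its last pose, push and grip.
It also fails if it takes over 72 s, if anything falls off the work surface, if the arm or the gripper's body presses on something with over 40 N, if the wrist force passes 120 N, or if a joint passes its speed limit or range.

## Working session

There is one attempt and no reset: what is moved stays moved. The work goes in short steps, Python scripts to look and compute and a tool call to move; the robot and the scene stay as the last step left them, time stands still between calls to the robot, and variables do not carry over. Pictures are saved under pics/ and viewed, at most 10 in all, crops included, and the job is handed in when it is done.

Besides the shell and the picture viewer there is one more tool, called after "Request:" as name(argument=value, ...) on one line, values as JSON. step_arm: Moves the arm, as the interface text tells. Its arguments: {"type":"object","properties":{"translation":{"type":"array"},"delta_rot":{"type":"array"},"fingers":{"type":"number"},"force":{"type":"number"}},"required":["translation","delta_rot"]}

```bash
mkdir -p pics; cat > h.py <<'E'
import numpy as np, cv2
from rig import robot, vision, finder
def pts(f):
    "world point map HxWx3"
    z=f["z_map"]; H,W=z.shape; fo=H/2/np.tan(np.radians(f["vfov"])/2)
    c,r=np.meshgrid(np.arange(W),np.arange(H))
    P=np.stack([(c-f["cx"])/fo*z,-(r-f["cy"])/fo*z,-z,np.ones_like(z)],-1)
    P=P@np.linalg.inv(f["camera_from_world"]).T
    P=P[...,:3]; P[z<=0]=np.nan
    return P
def proj(f,p):
    H=f["image"].shape[0]; fo=H/2/np.tan(np.radians(f["vfov"])/2)
    q=f["camera_from_world"]@np.append(p,1); return f["cx"]+fo*q[0]/-q[2], f["cy"]-fo*q[1]/-q[2]
E
python3 - <<'E'
from h import *
s=robot.sense(); print({k:np.round(v,3) for k,v in s.items()}, robot.grip_point_offset)
ims=[]
for n in ["scene","top"]:
    f=vision.grab_frame(n); cv2.imwrite(f"pics/{n}0.png",f["image"]); P=pts(f)
    print(n,f["vfov"],f["cx"],f["cy"],[k for k in f], np.round(np.linalg.inv(f["camera_from_world"])[:3,3],3))
    for t in ["lamp","cover","carrier","carton","tray","old_bulb","bottle","glue_tin","screwdriver","staple_gun","strap_coil","tape_roll"]:
        for d in finder.outline_of(f,t)[:3]:
            m=d["mask"]; Q=P[m]; Q=Q[~np.isnan(Q[:,0])]
            if len(Q)==0: print(t,d["p"],"nodepth",d["point"]);continue
            zt=np.percentile(Q[:,2],97); T=Q[Q[:,2]>zt-.008]
            print(t,round(d["p"],2),np.round(d["point"]),m.sum(),"lo",np.round(np.percentile(Q,3,0),3),"hi",np.round(np.percentile(Q,97,0),3),"topmid",np.round((T.min(0)+T.max(0))/2,3))
E
```

```text
{'time_s': np.float64(0.0), 'joint_pos': array([ 0.999,  0.207,  1.543, -0.   ,  1.394, -0.15 ]), 'qvel': array([-0.   , -0.   , -0.   , -0.001, -0.   , -0.001]), 'tau': array([-2.0000e-03, -3.8303e+01, -2.9159e+01, -0.0000e+00,  1.1000e-02,
        0.0000e+00]), 'position': array([0.235, 0.524, 0.23 ]), 'ee_rot': array([-6.570e-01, -3.071e+00,  3.000e-03]), 'wrist_force': array([-0.179,  0.822,  0.122]), 'moment': array([ 0.019, -0.052, -0.021]), 'gripper_force': np.float64(0.0), 'width': np.float64(0.085)} 0.0187
scene 57.92367116097856 277.9611339653916 207.13384241789095 ['image', 'z_map', 'vfov', 'cx', 'cy', 'camera_from_world', 'shot'] [ 1.013 -0.108  0.851]
lamp 0.61 [250. 295.] 3958 lo [ 0.517 -0.048  0.01 ] hi [0.687 0.113 0.089] topmid [0.604 0.037 0.117]
lamp 0.35 [122. 354.] 864 lo [0.213 0.251 0.006] hi [0.302 0.339 0.051] topmid [0.255 0.297 0.048]
cover 0.79 [183. 300.] 240 lo [0.4   0.065 0.002] hi [0.435 0.105 0.043] topmid [0.415 0.084 0.041]
cover 0.63 [224. 298.] 767 lo [0.58  0.006 0.093] hi [0.631 0.062 0.152] topmid [0.602 0.035 0.149]
carrier 0.74 [239. 146.] 
[... 2731 characters left out ...]
91] hi [0.62  0.064 0.15 ] topmid [0.597 0.037 0.148]
glue_tin 0.92 [110. 271.] 1162 lo [0.754 0.006 0.017] hi [0.826 0.079 0.102] topmid [0.795 0.044 0.1  ]
screwdriver 0.66 [249. 287.] 461 lo [ 0.321 -0.02   0.01 ] hi [0.49  0.004 0.027] topmid [ 0.408 -0.008  0.029]
staple_gun 0.73 [135. 192.] 1216 lo [0.662 0.191 0.007] hi [0.819 0.274 0.039] topmid [0.676 0.238 0.038]
staple_gun 0.71 [107. 271.] 1141 lo [0.754 0.008 0.017] hi [0.826 0.08  0.102] topmid [0.795 0.044 0.1  ]
strap_coil 0.59 [101. 331.] 1579 lo [ 0.728 -0.177 -0.002] hi [ 0.864 -0.049  0.023] topmid [ 0.797 -0.115  0.021]
tape_roll 0.79 [322. 136.] 880 lo [0.205 0.252 0.007] hi [0.295 0.345 0.051] topmid [0.25  0.3   0.048]
```

View pics/scene0.png

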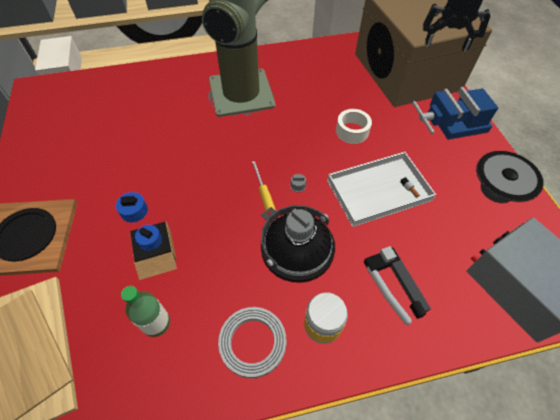

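View pics/top0.png

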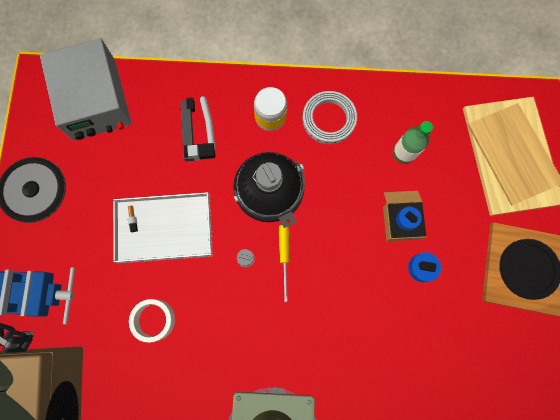

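```bash
python3 - <<'E'
from h import *
from scipy.spatial.transform import Rotation as R
s=robot.sense(); print(R.from_rotvec(s["ee_rot"]).as_matrix().round(3))
f=vision.grab_frame("wrist"); print(f["vfov"],f["cx"],f["cy"]); Ci=np.linalg.inv(f["camera_from_world"]); print(Ci.round(3))
M=R.from_rotvec(s["ee_rot"]).as_matrix(); print("cam in tool",(M.T@(Ci[:3,3]-s["position"])).round(3))
# bar yaw from top
for n in ["top","scene"]:
    f=vision.grab_frame(n);P=pts(f)
    m=(P[...,2]>.134)&(abs(P[...,0]-.6)<.04)&(abs(P[...,1]-.036)<.04)
    Q=P[m][:,:2].astype(np.float32); print(n,len(Q),cv2.minAreaRect(Q))
    m=(P[...,2]>.077)&(abs(P[...,0]-.523)<.04)&(abs(P[...,1]+.309)<.04)
    Q=P[m][:,:2].astype(np.float32); print("stub",n,len(Q),cv2.minAreaRect(Q))
    m=(P[...,2]>.062)&(P[...,2]<.078)&(abs(P[...,0]-.523)<.04)&(abs(P[...,1]+.309)<.04)
    Q=P[m][:,:2].astype(np.float32); print("collar",n,len(Q),cv2.minEnclosingCircle(Q),P[m][:,2].mean())
    m=(P[...,2]>.022)&(P[...,2]<.036)&(abs(P[...,0]-.478)<.11)&(abs(P[...,1]-.3)<.15)
    Q=P[m][:,:2].astype(np.float32); print("tray",n,len(Q),cv2.minAreaRect(Q))
E
```

```text
[[-0.912  0.409 -0.   ]
 [ 0.409  0.912  0.   ]
 [ 0.     0.    -1.   ]]
61.33185048489226 266.8342220704045 207.4437290478573
[[ 0.41  -0.868 -0.28   0.164]
 [ 0.912  0.39   0.125  0.556]
 [ 0.001 -0.307  0.952  0.373]
 [ 0.     0.     0.     1.   ]]
cam in tool [ 0.078 -0.    -0.142]
top 120 ((0.5957269072532654, 0.037423864006996155), (0.0430077463388443, 0.03277212753891945), 62.52715301513672)
stub top 107 ((0.5235009789466858, -0.3090894818305969), (0.03752189129590988, 0.04604506865143776), 35.80759048461914)
collar top 329 ((0.5216127038002014, -0.3081524968147278), 0.02776007354259491) 0.0733496360877552
tray top 693 ((0.47696971893310547, 0.2999345064163208), (0.1610960066318512, 0.24141672253608704), 7.039183139801025)
scene 171 ((0.6032074093818665, 0.03297963738441467), (0.047579240053892136, 0.029614465311169624), 12.269475936889648)
stub scene 169 ((0.5284290313720703, -0.3095991611480713), (0.04846508055925369, 0.05003306269645691), 18.42082977294922)
collar scene 326 ((0.5256199836730957, -0.3097124695777893), 0.027828337624669075) 0.07425737491340814
tray scene 809 ((0.4809683561325073, 0.29810255765914917), (0.1622299700975418, 0.24215689301490784), 7.026514530181885)
```

The scene view shows the lamp at about (297,243) with the cover on it (299,222). The small decoy cover is at (298,182), the carrier in foam at (148,236), the larger blue decoy at (130,206), and the tray at (383,188). The top view agrees. I'll go above the lamp next.

```bash
cat >> h.py <<'E'
from scipy.spatial.transform import Rotation as R
import math
def plan(p0,a0,goals,step=1.0):
    """goals: list of (xyz, yaw deg of tool x, max mm/row). prints rows in calls of 8"""
    rows=[];p=np.array(p0,float);a=a0
    for g,ga,mm in goals:
        g=np.array(g,float); n=max(1,math.ceil(np.linalg.norm(g-p)*1000/mm-.02),math.ceil(abs(ga-a)/7-.01))
        for i in range(n):
            q=p+(g-p)/(n-i); da=(ga-a)/(n-i); c,s=np.cos(np.radians(a)),np.sin(np.radians(a))
            Mt=np.array([[c,s,0],[s,-c,0],[0,0,-1]]).T  # columns tool axes
            Mt=np.array([[c,s,0],[s,-c,0],[0,0,-1.]])
            t=np.round(Mt@(q-p)/.04,2); dz=round(-da,1)
            rows.append((t.tolist(),dz)); p=p+Mt.T@t*.04; a=a-dz
    for i in range(0,len(rows),8):
        print("T",[r[0] for r in rows[i:i+8]]); print("R",[[0,0,r[1]] for r in rows[i:i+8]])
    print("end",p.round(4),round(a,1))
def pose():
    s=robot.sense(); M=R.from_rotvec(s["ee_rot"]).as_matrix()
    a=np.degrees(np.arctan2(M[1,0],M[0,0])); print("pos",s["position"].round(4),"yaw",a.round(2),"tilt",M[2].round(3),"w",s["width"].round(4),"gf",s["gripper_force"].round(1),"F",s["wrist_force"].round(1),"t",s["time_s"],"j",s["joint_pos"].round(2))
    return s["position"],a
E
python3 - <<'E'
from h import *
p,a=pose(); plan(p,a,[((.60,.036,.25),180,40)])
E
```

```text
Traceback (most recent call last):
  File "h.py", line 32, in pose
    a=np.degrees(np.arctan2(M[1,0],M[0,0])); print("pos",s["position"].round(4),"yaw",a.round(2),"tilt",M[2].round(3),"w",s["width"].round(4),"gf",s["gripper_force"].round(1),"F",s["wrist_force"].round(1),"t",s["time_s"],"j",s["joint_pos"].round(2))
                                                                                                                          ^^^^^^^^^^^^^^^^
AttributeError: 'float' object has no attribute 'round'
```

```bash
python3 - <<'E'
s=open('h.py').read()
s=s.replace('s["width"].round(4)','round(s["width"],4)').replace('s["gripper_force"].round(1)','round(s["gripper_force"],1)').replace('            Mt=np.array([[c,s,0],[s,-c,0],[0,0,-1]]).T  # columns tool axes\n','').replace('s["position"].round(4)','np.round(s["position"],4)').replace('s["wrist_force"].round(1)','np.round(s["wrist_force"],1)').replace('s["joint_pos"].round(2)','np.round(s["joint_pos"],2)')
open('h.py','w').write(s)
E
python3 - <<'E'
from h import *
p,a=pose(); plan(p,a,[((.60,.036,.25),180,40)])
E
```

```text
pos [0.2354 0.5246 0.2313] yaw 155.83 tilt [ 0. -0. -1.] w 0.0855 gf 0.0 F [0.1 0.6 0.6] t 1.45 j [ 1.    0.21  1.54  0.    1.39 -0.15]
T [[-0.83, -0.46, -0.03], [-0.82, -0.49, -0.03], [-0.81, -0.51, -0.03], [-0.79, -0.53, -0.03], [-0.78, -0.55, -0.03], [-0.76, -0.57, -0.03], [-0.75, -0.59, -0.03], [-0.73, -0.61, -0.03]]
R [[0, 0, np.float64(-1.5)], [0, 0, np.float64(-1.5)], [0, 0, np.float64(-1.5)], [0, 0, np.float64(-1.5)], [0, 0, np.float64(-1.5)], [0, 0, np.float64(-1.5)], [0, 0, np.float64(-1.5)], [0, 0, np.float64(-1.5)]]
T [[-0.72, -0.62, -0.03], [-0.7, -0.64, -0.03], [-0.69, -0.66, -0.03], [-0.67, -0.68, -0.03], [-0.65, -0.7, -0.03], [-0.63, -0.71, -0.03], [-0.61, -0.73, -0.02], [-0.59, -0.75, -0.03]]
R [[0, 0, np.float64(-1.5)], [0, 0, np.float64(-1.5)], [0, 0, np.float64(-1.5)], [0, 0, np.float64(-1.5)], [0, 0, np.float64(-1.5)], [0, 0, np.float64(-1.6)], [0, 0, np.float64(-1.5)], [0, 0, np.float64(-1.6)]]
end [0.6    0.036  0.2501] 180.0
```

Request:
step_arm(translation=[[-0.83,-0.46,-0.03],[-0.82,-0.49,-0.03],[-0.81,-0.51,-0.03],[-0.79,-0.53,-0.03],[-0.78,-0.55,-0.03],[-0.76,-0.57,-0.03],[-0.75,-0.59,-0.03],[-0.73,-0.61,-0.03]], delta_rot=[[0,0,-1.5],[0,0,-1.5],[0,0,-1.5],[0,0,-1.5],[0,0,-1.5],[0,0,-1.5],[0,0,-1.5],[0,0,-1.5]])

```text
time_s: 2.12
position: [0.4179, 0.2782, 0.2412]
ee_rot: [0.331, 3.124, 0.001]
wrist_force: [-0.1, 0.8, 0.4]
width: 0.0851
gripper_force: 0.0
```

Request:
step_arm(translation=[[-0.72,-0.62,-0.03],[-0.7,-0.64,-0.03],[-0.69,-0.66,-0.03],[-0.67,-0.68,-0.03],[-0.65,-0.7,-0.03],[-0.63,-0.71,-0.03],[-0.61,-0.73,-0.02],[-0.59,-0.75,-0.03]], delta_rot=[[0,0,-1.5],[0,0,-1.5],[0,0,-1.5],[0,0,-1.5],[0,0,-1.5],[0,0,-1.6],[0,0,-1.5],[0,0,-1.6]])

```text
time_s: 2.78
position: [0.6009, 0.0343, 0.2502]
ee_rot: [-0.003, 3.141, 0.0]
wrist_force: [0.6, -0.5, -0.5]
width: 0.0854
gripper_force: 0.0
```

```bash
python3 - <<'E'
from h import *
p,a=pose()
f=vision.grab_frame("wrist"); cv2.imwrite("pics/w1.png",f["image"]); P=pts(f)
d=finder.outline_of(f,"cover"); 
for x in d[:2]:
    Q=P[x["mask"]];Q=Q[~np.isnan(Q[:,0])];print(x["p"],x["point"],len(Q),np.percentile(Q,[2,50,98],axis=0).round(4))
near=(abs(P[...,0]-.6)<.05)&(abs(P[...,1]-.036)<.05)
for lo,hi in[(.144,.16),(.138,.16),(.122,.136)]:
    m=near&(P[...,2]>lo)&(P[...,2]<hi); Q=P[m][:,:2].astype(np.float32); print(lo,m.sum(),cv2.minAreaRect(Q),cv2.minEnclosingCircle(Q),P[m][:,2].mean().round(4))
m=near&(P[...,2]>.144); vis=f["image"].copy(); vis[m]=(0,0,255); cv2.imwrite("pics/w1m.png",np.hstack([f["image"][100:400,130:430],vis[100:400,130:430]]))
E
```

```text
pos [0.6009 0.0343 0.2502] yaw -179.91 tilt [-0.  0. -1.] w 0.0854 gf 0.0 F [ 0.6 -0.5 -0.5] t 2.7833 j [-0.09  0.25  1.45  0.    1.44 -1.66]
0.91 [193.7, 271.0] 5167 [[0.5699 0.0099 0.0934]
 [0.5933 0.0367 0.1296]
 [0.6249 0.0636 0.1502]]
0.144 1041 ((0.5995305180549622, 0.036768168210983276), (0.046014849096536636, 0.01230431254953146), 31.74453353881836) ((0.5998983383178711, 0.036152079701423645), 0.023312866687774658) 0.1491
0.138 1118 ((0.599592924118042, 0.03670694679021835), (0.046010203659534454, 0.012355013750493526), 31.355350494384766) ((0.5999675989151001, 0.0361146442592144), 0.023284686729311943) 0.1485
0.122 3461 ((0.5989072918891907, 0.036559753119945526), (0.060342710465192795, 0.06012365594506264), 55.9205436706543) ((0.5997186899185181, 0.03678485006093979), 0.031214309856295586) 0.1293
```

View pics/w1m.png

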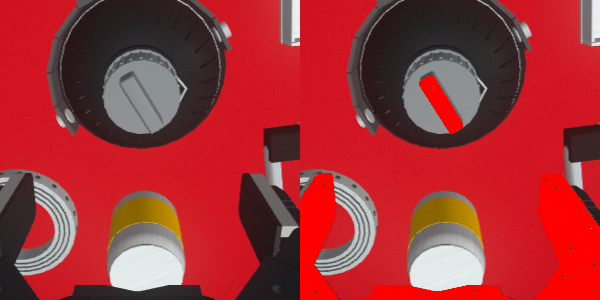

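The wrist view shows the grip bar highlighted at crop (145,105). It measures 46 x 12 mm and is centred at (0.5996, 0.0367), with its top at 0.149, which agrees with the text. I'll rotate and descend onto it.

```bash
sed -i 's/dz=round(-da,1)/dz=float(round(-da,1))/' h.py; python3 - <<'E'
from h import *
p,a=pose(); plan(p,a%360,[((.5997,.0366,.17),211.5,36),((.5997,.0366,.133),211.5,15)])
E
```

```text
pos [0.6029 0.0309 0.25  ] yaw 179.71 tilt [-0.002 -0.002 -1.   ] w 0.0852 gf 0.0 F [-0.1 -0.2 -0.3] t 2.8833 j [-0.09  0.25  1.45 -0.    1.44 -1.66]
T [[0.02, 0.03, 0.4], [0.01, 0.03, 0.4], [0.01, 0.03, 0.4], [0.01, 0.03, 0.4], [-0.0, 0.03, 0.4], [-0.0, 0.0, 0.31], [-0.0, 0.0, 0.31], [-0.0, 0.0, 0.31]]
R [[0, 0, -6.4], [0, 0, -6.3], [0, 0, -6.4], [0, 0, -6.3], [0, 0, -6.4], [0, 0, 0.0], [0, 0, 0.0], [0, 0, 0.0]]
end [0.5996 0.0364 0.1328] 211.5
```

Request:
step_arm(translation=[[0,0,0.4],[0,0,0.4],[0,0,0.4],[0,0,0.4],[0,0,0.3],[0,0,0],[0,0,0],[0,0,0]], delta_rot=[[0,0,-6.3],[0,0,-6.3],[0,0,-6.3],[0,0,-6.3],[0,0,-6.3],[0,0,0],[0,0,0],[0,0,0]])

```text
time_s: 3.55
position: [0.6004, 0.0364, 0.1751]
ee_rot: [-0.85, 3.023, -0.001]
wrist_force: [0.4, 0.2, 0.3]
width: 0.0853
gripper_force: 0.0
```

```bash
python3 - <<'E'
from h import *
p,a=pose(); plan(p,a%360,[((.5997,.0366,.133),211.5,14)])
f=vision.grab_frame("wrist"); P=pts(f)
near=(abs(P[...,0]-.6)<.045)&(abs(P[...,1]-.036)<.045)
m=near&(P[...,2]>.143)&(P[...,2]<.156); m=cv2.morphologyEx(m.astype(np.uint8),cv2.MORPH_OPEN,np.ones((5,5)))>0
Q=P[m][:,:2].astype(np.float32); print(m.sum(),cv2.minAreaRect(Q))
pose()
E
```

```text
pos [0.6004 0.0364 0.1751] yaw -148.58 tilt [-0.001 -0.001 -1.   ] w 0.0853 gf 0.0 F [0.4 0.2 0.3] t 3.55 j [-0.08  0.31  1.53  0.    1.3  -2.2 ]
T [[0.0, 0.0, 0.35], [0.01, 0.01, 0.35], [0.0, 0.0, 0.35]]
R [[0, 0, -0.0], [0, 0, -0.0], [0, 0, -0.1]]
end [0.5999 0.0365 0.1331] 211.5
1865 ((0.5994685888290405, 0.036801259964704514), (0.046172283589839935, 0.011703419499099255), 31.145963668823242)
pos [0.6008 0.0363 0.1755] yaw -148.56 tilt [-0.002 -0.001 -1.   ] w 0.0856 gf 0.0 F [-0.1  0.2  0.2] t 3.6 j [-0.08  0.31  1.53  0.    1.3  -2.2 ]
```

Request:
step_arm(translation=[[0,0.02,0.35],[0,0,0.35],[0,0,0.35],[0,0,0],[0,0,0]], delta_rot=[[0,0,0],[0,0,0],[0,0,0],[0,0,0],[0,0,0]])

```text
time_s: 4.02
position: [0.5995, 0.0368, 0.1324]
ee_rot: [0.852, -3.024, -0.0]
wrist_force: [-0.4, 0.0, 0.6]
width: 0.0852
gripper_force: 0.0
```

Request:
step_arm(translation=[[0,0,0],[0,0,0],[0,0,0],[0,0,0],[0,0,0],[0,0,0],[0,0,0],[0,0,0]], delta_rot=[[0,0,0],[0,0,0],[0,0,0],[0,0,0],[0,0,0],[0,0,0],[0,0,0],[0,0,0]], fingers=0, force=40)

```text
time_s: 4.68
position: [0.5997, 0.0367, 0.1323]
ee_rot: [-0.854, 3.023, 0.0]
wrist_force: [-0.9, 1.0, 1.3]
width: 0.0111
gripper_force: 43.0
```

Gripped at 11–12 mm. I'll lift it straight up and move to the tray.

Request:
step_arm(translation=[[0,0,-0.3],[0,0,-0.4],[0,0,-0.4],[0,0,-0.4],[0,0,-0.4],[0,0,0]], delta_rot=[[0,0,0],[0,0,0],[0,0,0],[0,0,0],[0,0,0],[0,0,0]])

```text
time_s: 5.18
position: [0.6022, 0.0365, 0.2131]
ee_rot: [-0.852, 3.016, -0.005]
wrist_force: [0.9, -0.1, 0.3]
width: 0.0112
gripper_force: 42.8
```

```bash
python3 - <<'E'
from h import *
p,a=pose(); plan(p,a%360,[((.4857,.2444,.20),211.5,30),((.4857,.2444,.060),211.5,24)])
f=vision.grab_frame("wrist"); cv2.imwrite("pics/w2.png",f["image"])
E
```

```text
pos [0.6022 0.0365 0.2131] yaw -148.46 tilt [-0.007 -0.005 -1.   ] w 0.0112 gf 42.8 F [ 0.9 -0.1  0.3] t 5.1833 j [-0.08  0.28  1.5  -0.    1.36 -2.2 ]
T [[-0.03, 0.74, 0.04], [-0.03, 0.74, 0.04], [-0.03, 0.75, 0.04], [-0.03, 0.74, 0.04], [-0.03, 0.75, 0.04], [-0.03, 0.74, 0.04], [-0.03, 0.75, 0.04], [-0.03, 0.74, 0.05]]
R [[0, 0, 0.0], [0, 0, 0.0], [0, 0, 0.0], [0, 0, 0.0], [0, 0, 0.0], [0, 0, 0.0], [0, 0, 0.0], [0, 0, 0.0]]
T [[0.0, 0.0, 0.58], [0.0, 0.0, 0.58], [0.0, 0.0, 0.58], [0.0, 0.0, 0.59], [0.0, 0.0, 0.58], [0.0, 0.0, 0.59]]
R [[0, 0, 0.0], [0, 0, 0.0], [0, 0, 0.0], [0, 0, 0.0], [0, 0, 0.0], [0, 0, 0.0]]
end [0.4859 0.2444 0.0599] 211.5
```

View pics/w2.png

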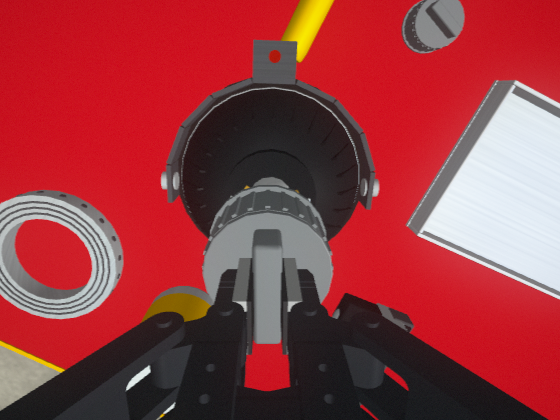

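The cover is held in the gripper at (268,270), and the neck below it is exposed at (268,183).

Request:
step_arm(translation=[[-0.02,0.4,0],[-0.02,0.74,0.04],[-0.02,0.75,0.04],[-0.02,0.75,0.04],[-0.02,0.75,0.04],[-0.02,0.74,0.04],[-0.02,0.75,0.04],[-0.02,0.74,0.04]], delta_rot=[[0,0,0],[0,0,0],[0,0,0],[0,0,0],[0,0,0],[0,0,0],[0,0,0],[0,0,0]])

```text
time_s: 5.9
position: [0.4848, 0.233, 0.1951]
ee_rot: [0.853, -3.02, -0.001]
wrist_force: [-0.6, -0.2, -0.9]
width: 0.0108
gripper_force: 42.8
```

Request:
step_arm(translation=[[-0.01,0.3,0.3],[0,0,0.6],[0,0,0.6],[0,0,0.6],[0,0,0.5],[0,0,0.4],[0,0,0],[0,0,0]], delta_rot=[[0,0,0],[0,0,0],[0,0,0],[0,0,0],[0,0,0],[0,0,0],[0,0,0],[0,0,0]])

```text
time_s: 6.57
position: [0.4795, 0.2414, 0.0747]
ee_rot: [0.852, -3.019, 0.0]
wrist_force: [-0.0, 0.6, -0.3]
width: 0.011
gripper_force: 42.8
```

```bash
python3 - <<'E'
from h import *
p,a=pose()
f=vision.grab_frame("top"); cv2.imwrite("pics/t3.png",f["image"]);P=pts(f)
m=(P[...,2]>.022)&(P[...,2]<.036)&(abs(P[...,0]-.478)<.11)&(abs(P[...,1]-.3)<.15)
Q=P[m][:,:2].astype(np.float32); print("tray",len(Q),cv2.minAreaRect(Q))
E
```

```text
pos [0.4795 0.2414 0.0747] yaw -148.47 tilt [ 0.005  0.001 -1.   ] w 0.011 gf 42.8 F [-0.   0.6 -0.3] t 6.5667 j [ 0.31  0.31  1.76 -0.    1.07 -1.82]
tray 213 ((0.4798903465270996, 0.274165540933609), (0.1610243320465088, 0.18885719776153564), 7.319956302642822)
```

Request:
step_arm(translation=[[0,0,0.3],[0,0,0.2],[0,0,0.1],[0,0,0.04],[0,0,0],[0,0,0]], delta_rot=[[0,0,0],[0,0,0],[0,0,0],[0,0,0],[0,0,0],[0,0,0]])

```text
time_s: 7.12
position: [0.4817, 0.2421, 0.0514]
ee_rot: [-0.854, 3.023, -0.0]
wrist_force: [-0.1, -0.2, -0.4]
width: 0.0108
gripper_force: 42.8
```

Request:
step_arm(translation=[[0,0,0.06],[0,0,0.04],[0,0,0.02],[0,0,0],[0,0,0]], delta_rot=[[0,0,0],[0,0,0],[0,0,0],[0,0,0],[0,0,0]])

```text
time_s: 7.53
position: [0.4815, 0.2421, 0.0465]
ee_rot: [-0.854, 3.023, 0.0]
wrist_force: [-0.1, -0.2, -0.1]
width: 0.0109
gripper_force: 42.8
```

Request:
step_arm(translation=[[0,0,0.02],[0,0,0.01],[0,0,0]], delta_rot=[[0,0,0],[0,0,0],[0,0,0]])

```text
time_s: 7.78
position: [0.4817, 0.2423, 0.0462]
ee_rot: [-0.854, 3.023, 0.0]
wrist_force: [-1.9, 1.1, 5.0]
width: 0.0111
gripper_force: 43.5
```

Request:
step_arm(translation=[[0,0,0],[0,0,0],[0,0,0],[0,0,0],[0,0,0],[0,0,0]], delta_rot=[[0,0,0],[0,0,0],[0,0,0],[0,0,0],[0,0,0],[0,0,0]], fingers=1)

```text
time_s: 8.28
position: [0.4815, 0.242, 0.0452]
ee_rot: [0.854, -3.023, -0.0]
wrist_force: [-0.2, 0.6, 0.6]
width: 0.0818
gripper_force: 0.0
```

Request:
step_arm(translation=[[0,0,-0.3],[0,0,-0.6],[0,0,-0.9],[0,0,-1],[0,0,-1],[0,0,-1]], delta_rot=[[0,0,0],[0,0,0],[0,0,0],[0,0,0],[0,0,0],[0,0,0]])

```text
time_s: 8.78
position: [0.4811, 0.242, 0.24]
ee_rot: [-0.854, 3.023, 0.0]
wrist_force: [0.8, -0.6, 0.3]
width: 0.0855
gripper_force: 0.0
```

```bash
python3 - <<'E'
from h import *
p,a=pose()
f=vision.grab_frame("wrist"); cv2.imwrite("pics/w4.png",f["image"]);P=pts(f)
m=(P[...,2]>.055)&(P[...,2]<.09)&(abs(P[...,0]-.48)<.05)&(abs(P[...,1]-.243)<.05)
Q=P[m]; print("bar",len(Q),cv2.minAreaRect(Q[:,:2].astype(np.float32)),Q[:,2].max())
# path to carrier: rotate to yaw 180, via height .30
plan(p,a%360,[((.60,.10,.27),180,38),((.523,-.309,.20),180,40)])
E
```

```text
pos [0.4811 0.242  0.24  ] yaw -148.46 tilt [-0.001 -0.    -1.   ] w 0.0855 gf 0.0 F [ 0.8 -0.6  0.3] t 8.7833 j [ 0.31  0.12  1.62 -0.    1.4  -1.82]
bar 633 ((0.48184892535209656, 0.2416602075099945), (0.045646291226148605, 0.011362436227500439), 31.51093101501465) 0.0652867986970389
T [[-0.14, -0.92, -0.15], [-0.23, -0.89, -0.15], [-0.33, -0.87, -0.15], [-0.43, -0.82, -0.15], [-0.51, -0.77, -0.15], [0.18, -0.93, 0.16], [0.18, -0.93, 0.16], [0.17, -0.93, 0.16]]
R [[0, 0, 6.3], [0, 0, 6.3], [0, 0, 6.3], [0, 0, 6.3], [0, 0, 6.3], [0, 0, 0.0], [0, 0, 0.0], [0, 0, 0.0]]
T [[0.18, -0.93, 0.16], [0.17, -0.93, 0.16], [0.18, -0.93, 0.16], [0.17, -0.93, 0.16], [0.18, -0.93, 0.16], [0.17, -0.93, 0.16], [0.18, -0.93, 0.16], [0.17, -0.92, 0.15]]
R [[0, 0, 0.0], [0, 0, 0.0], [0, 0, 0.0], [0, 0, 0.0], [0, 0, 0.0], [0, 0, 0.0], [0, 0, 0.0], [0, 0, 0.0]]
end [ 0.5231 -0.3088  0.2   ] 180.0
```

View pics/w4.png

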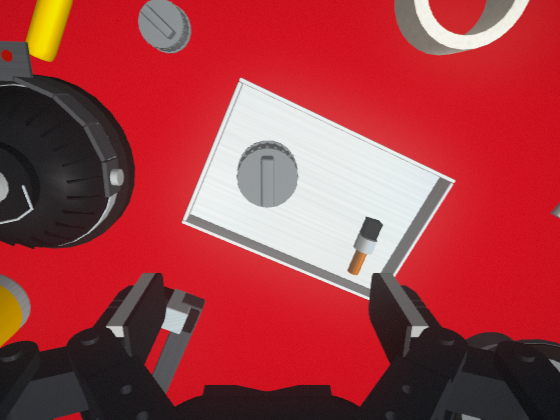

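The cover stands upright in the tray at (267,175), with the bar top at 0.065 as expected. Next I'll measure the bare neck on the way to the carrier.

```bash
python3 - <<'E'
from h import *
plan((.4813,.242,.238),211.5,[((.60,.037,.24),180,38)])
plan((.6,.037,.24),180,[((.523,-.309,.20),180,36)])
E
```

```text
T [[0.02, -0.85, -0.01], [-0.05, -0.84, -0.01], [-0.11, -0.84, -0.01], [-0.18, -0.83, -0.0], [-0.24, -0.81, -0.01], [-0.3, -0.79, -0.0], [-0.36, -0.76, -0.01]]
R [[0, 0, 4.5], [0, 0, 4.5], [0, 0, 4.5], [0, 0, 4.5], [0, 0, 4.5], [0, 0, 4.5], [0, 0, 4.5]]
end [0.5999 0.0371 0.24  ] 180.0
T [[0.19, -0.86, 0.1], [0.19, -0.87, 0.1], [0.19, -0.86, 0.1], [0.19, -0.87, 0.1], [0.19, -0.86, 0.1], [0.19, -0.87, 0.1], [0.2, -0.87, 0.1], [0.19, -0.86, 0.1]]
R [[0, 0, -0.0], [0, 0, -0.0], [0, 0, -0.0], [0, 0, -0.0], [0, 0, -0.0], [0, 0, -0.0], [0, 0, -0.0], [0, 0, -0.0]]
T [[0.2, -0.87, 0.1], [0.19, -0.86, 0.1]]
R [[0, 0, -0.0], [0, 0, -0.0]]
end [ 0.5232 -0.309   0.2   ] 180.0
```

Request:
step_arm(translation=[[0.02,-0.85,-0.01],[-0.05,-0.84,-0.01],[-0.11,-0.84,-0.01],[-0.18,-0.83,0],[-0.24,-0.81,-0.01],[-0.3,-0.79,0],[-0.36,-0.76,-0.01]], delta_rot=[[0,0,4.5],[0,0,4.5],[0,0,4.5],[0,0,4.5],[0,0,4.5],[0,0,4.5],[0,0,4.5]])

```text
time_s: 9.42
position: [0.6008, 0.0357, 0.24]
ee_rot: [0.005, 3.141, 0.0]
wrist_force: [0.4, -0.2, 0.1]
width: 0.0853
gripper_force: 0.0
```

Request:
step_arm(translation=[[0,0,0],[0,0,0],[0,0,0],[0,0,0]], delta_rot=[[0,0,0],[0,0,0],[0,0,0],[0,0,0]])

```text
time_s: 9.75
position: [0.5997, 0.0383, 0.2395]
ee_rot: [0.003, -3.141, -0.001]
wrist_force: [-0.2, 0.2, 0.2]
width: 0.0854
gripper_force: 0.0
```

```bash
cat > neck.py <<'E'
from h import *
p,a=pose()
f=vision.grab_frame("wrist"); cv2.imwrite("pics/w5.png",f["image"]);P=pts(f)
near=(abs(P[...,0]-.6)<.04)&(abs(P[...,1]-.037)<.04)
for lo,hi in[(.112,.118),(.115,.125),(.105,.114),(.086,.094)]:
    m=near&(P[...,2]>lo)&(P[...,2]<hi); Q=P[m]; 
    if len(Q)>5: print(lo,hi,len(Q),Q.mean(0).round(4),Q.min(0).round(4),Q.max(0).round(4),cv2.minEnclosingCircle(Q[:,:2].astype(np.float32)))
u,v=proj(f,[.6,.037,.115]); print(u,v)
u,v=int(u),int(v); c=f["image"][max(0,v-75):v+75,u-90:u+90]; cv2.imwrite("pics/w5c.png",cv2.resize(c,None,fx=4,fy=4,interpolation=cv2.INTER_CUBIC))
E
python3 neck.py
```

```text
pos [0.5997 0.0383 0.2395] yaw -179.88 tilt [ 0.  0. -1.] w 0.0854 gf 0.0 F [-0.2  0.2  0.2] t 9.75 j [-0.08  0.25  1.47  0.    1.42 -1.65]
0.112 0.118 664 [0.5989 0.0366 0.1154] [0.5827 0.0157 0.112 ] [0.6204 0.0521 0.118 ] ((0.6009418368339539, 0.03721466660499573), 0.021637659519910812)
0.115 0.125 703 [0.5998 0.0366 0.1179] [0.5858 0.0213 0.115 ] [0.6163 0.0512 0.1226] ((0.6009299755096436, 0.036453522741794586), 0.01571797765791416)
0.105 0.114 381 [0.5981 0.0365 0.1108] [0.5817 0.0147 0.1051] [0.6217 0.0521 0.114 ] ((0.6012729406356812, 0.03692030534148216), 0.022502373903989792)
0.086 0.094 3966 [0.5987 0.0371 0.0897] [0.5653 0.001  0.086 ] [0.6379 0.077  0.0938] ((0.6033549904823303, 0.03826918080449104), 0.03877028822898865)
265.9587292630387 198.41391466696325
```

View pics/w5c.png

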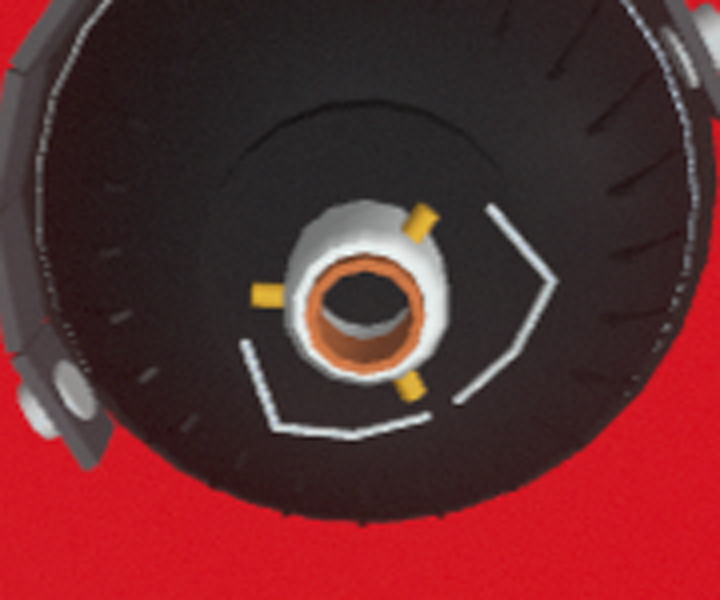

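The neck shows at crop (365,313) with pins at (421,221), (267,295) and (410,387). Two wire clips lie to the right and below. I'll check the clip heights and the neck centre.

```bash
python3 - <<'E'
from h import *
f=vision.grab_frame("wrist");P=pts(f);im=f["image"].astype(int)
u0,v0=265-90,198-75
for x,y in[(550,280),(490,208),(518,352),(458,402),(275,428),(247,343),(352,435),(428,415),(421,221),(267,295),(410,387)]:
    u,v=u0+x/4,v0+y/4; u,v=int(round(u)),int(round(v)); Q=P[v-2:v+3,u-2:u+3].reshape(-1,3); q=Q[np.nanargmax(Q[:,2])]; print((x,y),q.round(4),"r",np.hypot(q[0]-.6005,q[1]-.0368).round(4))
hsv=cv2.cvtColor(f["image"],cv2.COLOR_BGR2HSV)
m=((hsv[...,0]<14)&(hsv[...,1]>110)&(hsv[...,2]>140)); w=np.zeros_like(m); w[v0+60:v0+96,u0+74:u0+110]=1; m&=w
Q=P[m]; print("copper",m.sum(),Q[:,2].max())
k=m&(P[...,2]>.1185); Q=P[k]; print(k.sum(),cv2.minEnclosingCircle(Q[:,:2].astype(np.float32)),Q.mean(0))
# pixel ellipse of outer copper edge -> intersect with z=.121
c=max(cv2.findContours(m.astype(np.uint8),cv2.RETR_EXTERNAL,cv2.CHAIN_APPROX_NONE)[0],key=len); e=cv2.fitEllipse(c); print(e)
H=420;fo=H/2/np.tan(np.radians(f["vfov"])/2);Ci=np.linalg.inv(f["camera_from_world"])
d=Ci[:3,:3]@np.array([(e[0][0]-f["cx"])/fo,-(e[0][1]-f["cy"])/fo,-1]);o=Ci[:3,3]
for z in(.119,.121): print((o+d*(z-o[2])/d[2]).round(4))
pose()
E
```

```text
(550, 280) [0.5998 0.0751 0.0932] r 0.0383
(490, 208) [0.5879 0.0639 0.0927] r 0.0298
(518, 352) [0.6159 0.0698 0.0929] r 0.0364
(458, 402) [0.6287 0.0563 0.093 ] r 0.0343
(275, 428) [0.6355 0.0189 0.0925] r 0.0393
(247, 343) [0.6171 0.0105 0.0922] r 0.0311
(352, 435) [0.637  0.0355 0.0933] r 0.0365
(428, 415) [0.6328 0.0504 0.0919] r 0.0351
(421, 221) [0.5857 0.0465 0.1129] r 0.0177
(267, 295) [0.5987 0.0175 0.1129] r 0.0194
(410, 387) [0.6172 0.0461 0.1123] r 0.0191
copper 275 nan
234 ((0.6012400388717651, 0.03666532412171364), 0.011874085292220116) [0.60071623 0.03707352 0.1204563 ]
((265.67919921875, 201.41529846191406), (28.073606491088867, 28.538036346435547), 73.9305419921875)
[0.6012 0.037  0.119 ]
[0.6006 0.037  0.121 ]
pos [0.5997 0.0385 0.2395] yaw -179.85 tilt [ 0.  0. -1.] w 0.0851 gf 0.0 F [0.6 0.6 0.3] t 9.85 j [-0.08  0.25  1.47  0.    1.42 -1.65]
```

Request:
step_arm(translation=[[0.19,-0.86,0.1],[0.19,-0.87,0.1],[0.19,-0.86,0.1],[0.19,-0.87,0.1],[0.19,-0.86,0.1],[0.19,-0.87,0.1],[0.2,-0.87,0.1],[0.19,-0.86,0.1]], delta_rot=[[0,0,0],[0,0,0],[0,0,0],[0,0,0],[0,0,0],[0,0,0],[0,0,0],[0,0,0]])

```text
time_s: 10.52
position: [0.5388, -0.24, 0.2075]
ee_rot: [-0.004, 3.141, -0.0]
wrist_force: [0.8, 0.2, -0.2]
width: 0.0856
gripper_force: 0.0
```

Request:
step_arm(translation=[[0.2,-0.87,0.1],[0.19,-0.86,0.1],[0,0,0],[0,0,0],[0,0,0],[0,0,0]], delta_rot=[[0,0,0],[0,0,0],[0,0,0],[0,0,0],[0,0,0],[0,0,0]])

```text
time_s: 11.02
position: [0.5242, -0.3071, 0.1995]
ee_rot: [-0.004, 3.141, 0.001]
wrist_force: [-0.2, 0.5, -0.3]
width: 0.0853
gripper_force: 0.0
```

```bash
python3 - <<'E'
from h import *
p,a=pose()
f=vision.grab_frame("wrist"); cv2.imwrite("pics/w6.png",f["image"]);P=pts(f)
for d in finder.outline_of(f,"carrier")[:2]:
    m=d["mask"]&(P[...,2]>.071)&(P[...,2]<.079); Q=P[m]
    c=cv2.minEnclosingCircle(Q[:,:2].astype(np.float32)); print(d["p"],d["point"],m.sum(),c,Q[:,2].mean().round(4))
    m=d["mask"]&(P[...,2]>.083); print("stub",cv2.minAreaRect(P[m][:,:2].astype(np.float32)),P[m][:,2].mean().round(4))
m=(abs(P[...,0]-.523)<.06)&(abs(P[...,1]+.309)<.06)&(P[...,2]>.04)&(P[...,2]<.05)
print("foam z",np.median(P[m][:,2]))
E
```

```text
pos [ 0.5242 -0.3071  0.1995] yaw -179.84 tilt [-0.  0. -1.] w 0.0853 gf 0.0 F [-0.2  0.5 -0.3] t 11.0167 j [-0.67  0.3   1.49  0.    1.35 -2.25]
0.72 [44.5, 204.5] 1098 ((0.4099061191082001, -0.3534877300262451), 0.0182290431112051) 0.0719
stub ((0.0, 0.0), (0.0, 0.0), 0.0) nan
0.7 [194.9, 265.7] 2766 ((0.5246752500534058, -0.30946242809295654), 0.027575166895985603) 0.0745
stub ((0.523304283618927, -0.3111107349395752), (0.029967050999403, 0.015427903272211552), 48.166648864746094) 0.0878
foam z 0.04445353386891826<stdin>:7: RuntimeWarning: Mean of empty slice.
  ret = ret.dtype.type(ret / rcount)
```

View pics/w6.png

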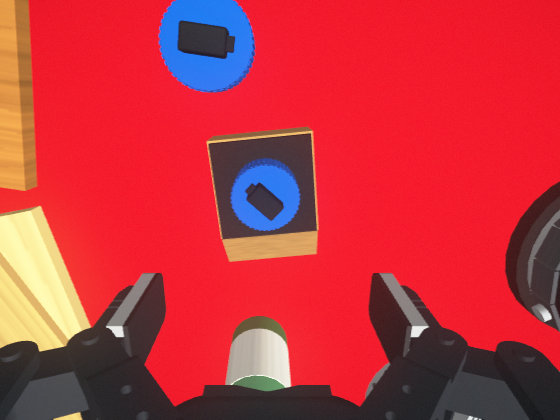

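The carrier is at (265,195), centred at (0.5247, −0.3095) with the collar top at 0.0745, as expected. The neck centre is (0.6008, 0.0368). I'll descend and grip the collar.

Request:
step_arm(translation=[[-0.03,-0.01,0.6],[0,0,0.8],[0,0,0.8],[0,0,0.6],[0,0,0.4],[0,0,0.2],[0,0,0],[0,0,0]], delta_rot=[[0,0,0],[0,0,0],[0,0,0],[0,0,0],[0,0,0],[0,0,0],[0,0,0],[0,0,0]])

```text
time_s: 11.78
position: [0.5254, -0.3088, 0.0638]
ee_rot: [-0.003, 3.141, -0.001]
wrist_force: [-0.2, 0.7, -0.6]
width: 0.0853
gripper_force: 0.0
```

```bash
python3 - <<'E'
from h import *
p,a=pose()
f=vision.grab_frame("wrist");P=pts(f)
m=(abs(P[...,0]-.5247)<.035)&(abs(P[...,1]+.3095)<.035)&(P[...,2]>.071)&(P[...,2]<.0785)
hsv=cv2.cvtColor(f["image"],cv2.COLOR_BGR2HSV); b=(hsv[...,0]>95)&(hsv[...,0]<125)&(hsv[...,1]>120)
Q=P[m&b]; print(len(Q),cv2.minEnclosingCircle(Q[:,:2].astype(np.float32)),Q.min(0),Q.max(0))
E
```

```text
pos [ 0.5254 -0.3088  0.0638] yaw -179.91 tilt [-0. -0. -1.] w 0.0853 gf 0.0 F [-0.2  0.7 -0.6] t 11.7833 j [-0.67  0.46  1.59  0.    1.1  -2.25]
8476 ((0.5248613357543945, -0.3093726634979248), 0.02795567736029625) [ 0.49693891 -0.33672762  0.07100535] [ 0.55156779 -0.28218286  0.07849786]
```

Request:
step_arm(translation=[[0.02,-0.01,0.25],[0,0,0.15],[0,0,0],[0,0,0]], delta_rot=[[0,0,0],[0,0,0],[0,0,0],[0,0,0]])

```text
time_s: 12.17
position: [0.5236, -0.3093, 0.0469]
ee_rot: [0.001, -3.141, -0.001]
wrist_force: [0.5, -0.3, -0.5]
width: 0.0854
gripper_force: 0.0
```

Request:
step_arm(translation=[[0,0,0],[0,0,0],[0,0,0],[0,0,0],[0,0,0],[0,0,0],[0,0,0]], delta_rot=[[0,0,0],[0,0,0],[0,0,0],[0,0,0],[0,0,0],[0,0,0],[0,0,0]], fingers=0, force=60)

```text
time_s: 12.75
position: [0.5246, -0.31, 0.0481]
ee_rot: [-0.001, 3.14, -0.002]
wrist_force: [-0.1, 1.1, 4.6]
width: 0.0527
gripper_force: 63.3
```

Request:
step_arm(translation=[[0,0,-0.3],[0,0,-0.6],[0,0,-0.9],[0,0,-0.9],[0,0,-0.9],[0,0,-0.5],[0,0,0],[0,0,0]], delta_rot=[[0,0,0],[0,0,0],[0,0,0],[0,0,0],[0,0,0],[0,0,0],[0,0,0],[0,0,0]])

```text
time_s: 13.42
position: [0.5243, -0.3099, 0.2126]
ee_rot: [-0.001, 3.14, -0.002]
wrist_force: [0.2, 0.7, -2.2]
width: 0.0522
gripper_force: 63.0
```

```bash
python3 - <<'E'
from h import *
p,a=pose()
f=vision.grab_frame("wrist");P=pts(f); cv2.imwrite("pics/w7.png",f["image"])
M=R.from_rotvec(robot.sense()["ee_rot"]).as_matrix(); T=(P-p)@M
hsv=cv2.cvtColor(f["image"],cv2.COLOR_BGR2HSV); b=(hsv[...,0]>95)&(hsv[...,0]<125)&(hsv[...,1]>120)
m=b&(abs(T[...,0])<.04)&(abs(T[...,1])<.04)&(T[...,2]>-.045)&(T[...,2]<.03)
Q=T[m]; print(len(Q),np.percentile(Q,[.5,50,99.5],axis=0).round(4))
t=m&(T[...,2]<np.percentile(Q[:,2],1)+.004); print("top",cv2.minEnclosingCircle(T[t][:,:2].astype(np.float32)),T[t][:,2].mean())
plan(p,a%360,[((.6008,.0368,.21),180,36)])
E
```

```text
pos [ 0.5243 -0.3099  0.2126] yaw -179.97 tilt [-0.002 -0.002 -1.   ] w 0.0522 gf 63.0 F [ 0.2  0.7 -2.2] t 13.4167 j [-0.68  0.29  1.48 -0.    1.37 -2.25]
12785 [[-0.0258 -0.0262 -0.0392]
 [ 0.0122 -0.0006 -0.0261]
 [ 0.027   0.0253  0.002 ]]
top ((0.0004533773462753743, -0.002188692335039377), 0.016212692484259605) -0.036717879690238285
T [[-0.19, 0.87, 0.01], [-0.19, 0.87, 0.01], [-0.19, 0.87, 0.01], [-0.19, 0.87, 0.0], [-0.19, 0.86, 0.01], [-0.19, 0.87, 0.0], [-0.19, 0.86, 0.01], [-0.2, 0.87, 0.0]]
R [[0, 0, 0.0], [0, 0, 0.0], [0, 0, 0.0], [0, 0, 0.0], [0, 0, 0.0], [0, 0, 0.0], [0, 0, 0.0], [0, 0, 0.0]]
T [[-0.19, 0.86, 0.01], [-0.2, 0.87, 0.0]]
R [[0, 0, 0.0], [0, 0, 0.0]]
end [0.6009 0.037  0.2102] 180.0
```

View pics/w7.png

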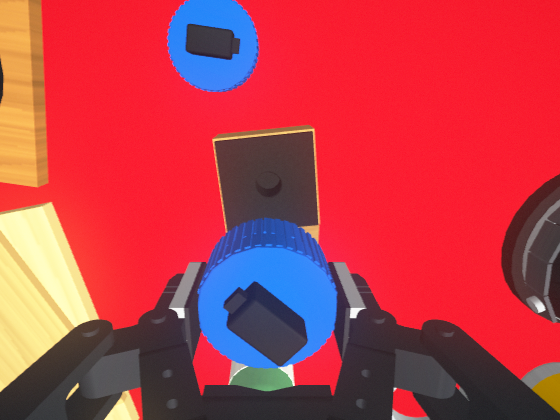

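The carrier is held upright and centred at (267,300), and the foam is empty. I'll move it over the neck.

Request:
step_arm(translation=[[-0.1,0.45,0],[-0.19,0.87,0],[-0.19,0.87,0],[-0.19,0.87,0],[-0.19,0.87,0],[-0.19,0.87,0],[-0.19,0.87,0],[-0.2,0.87,0]], delta_rot=[[0,0,0],[0,0,0],[0,0,0],[0,0,0],[0,0,0],[0,0,0],[0,0,0],[0,0,0]])

```text
time_s: 14.13
position: [0.5793, -0.0458, 0.2075]
ee_rot: [0.0, -3.135, -0.002]
wrist_force: [0.4, -0.5, -1.8]
width: 0.0527
gripper_force: 63.0
```

Request:
step_arm(translation=[[-0.2,0.87,0],[-0.19,0.86,0],[-0.1,0.42,0],[0,0,0],[0,0,0],[0,0,0],[0,0,0],[0,0,0]], delta_rot=[[0,0,0],[0,0,0],[0,0,0],[0,0,0],[0,0,0],[0,0,0],[0,0,0],[0,0,0]])

```text
time_s: 14.8
position: [0.6005, 0.0367, 0.2105]
ee_rot: [-0.002, -3.14, 0.0]
wrist_force: [0.4, -0.2, -0.9]
width: 0.0522
gripper_force: 63.1
```

```bash
python3 - <<'E'
from h import *
for i in range(3):
    p,a=pose(); vision.grab_frame("wrist")
E
```

```text
pos [0.6005 0.0367 0.2105] yaw 179.92 tilt [ 0.001 -0.    -1.   ] w 0.0522 gf 63.1 F [ 0.4 -0.2 -0.9] t 14.8 j [-0.08  0.28  1.49 -0.    1.37 -1.65]
pos [0.6007 0.0368 0.2109] yaw 179.93 tilt [ 0.001 -0.    -1.   ] w 0.0523 gf 63.1 F [-0.5 -0.1 -1.3] t 14.85 j [-0.08  0.28  1.49 -0.    1.37 -1.65]
pos [0.6009 0.0369 0.2111] yaw 179.93 tilt [ 0. -0. -1.] w 0.0522 gf 63.1 F [-0.3  0.7 -1. ] t 14.9 j [-0.08  0.28  1.49 -0.    1.37 -1.65]
```

Request:
step_arm(translation=[[0,0,0.4],[0,0,0.5],[0,0,0.5],[0,0,0.4],[0,0,0.2],[0,0,0.1],[0,0,0],[0,0,0]], delta_rot=[[0,0,0],[0,0,0],[0,0,0],[0,0,0],[0,0,0],[0,0,0],[0,0,0],[0,0,0]])

```text
time_s: 15.62
position: [0.6018, 0.0378, 0.1282]
ee_rot: [-0.0, 3.14, -0.0]
wrist_force: [0.6, -0.5, -0.9]
width: 0.052
gripper_force: 63.2
```

Request:
step_arm(translation=[[0,0,0.06],[0,0,0.06],[0,0,0.04],[0,0,0]], delta_rot=[[0,0,0],[0,0,0],[0,0,0],[0,0,0]])

```text
time_s: 15.95
position: [0.6009, 0.0381, 0.1208]
ee_rot: [0.001, -3.141, -0.0]
wrist_force: [-0.3, -0.4, -1.7]
width: 0.0524
gripper_force: 63.2
```

Request:
step_arm(translation=[[0,0,0.05],[0,0,0.04],[0,0,0.03],[0,0,0],[0,0,0]], delta_rot=[[0,0,0],[0,0,0],[0,0,0],[0,0,0],[0,0,0]])

```text
time_s: 16.37
position: [0.6009, 0.038, 0.1159]
ee_rot: [0.001, -3.141, -0.0]
wrist_force: [-0.5, -0.0, -2.1]
width: 0.052
gripper_force: 63.2
```

Request:
step_arm(translation=[[0,0,0.04],[0,0,0.03],[0,0,0.02],[0,0,0]], delta_rot=[[0,0,0],[0,0,0],[0,0,0],[0,0,0]])

```text
time_s: 16.7
position: [0.6016, 0.038, 0.1147]
ee_rot: [-0.001, 3.14, -0.0]
wrist_force: [-3.7, 0.7, 9.2]
width: 0.0526
gripper_force: 64.1
```

The collar rests on the pins at the predicted height with about 10 N. I'll turn it now.

Request:
step_arm(translation=[[0,0,0],[0,0,0],[0,0,0],[0,0,0],[0,0,0],[0,0,0]], delta_rot=[[0,0,2.5],[0,0,2.5],[0,0,2.5],[0,0,2.5],[0,0,2.5],[0,0,2.5]])

```text
time_s: 17.2
position: [0.602, 0.0376, 0.1136]
ee_rot: [0.412, 3.112, -0.001]
wrist_force: [0.6, 0.2, -1.2]
width: 0.0521
gripper_force: 63.3
```

Request:
step_arm(translation=[[0,0,0.03],[0,0,0.03],[0,0,0]], delta_rot=[[0,0,0],[0,0,0],[0,0,0]])

```text
time_s: 17.45
position: [0.6008, 0.0379, 0.1096]
ee_rot: [-0.408, -3.115, 0.0]
wrist_force: [-0.5, -0.2, -1.5]
width: 0.0521
gripper_force: 63.3
```

```bash
python3 -c "
from h import *
pose(); print(robot.sense()['moment'])"
```

```text
pos [0.6008 0.0379 0.1096] yaw 165.08 tilt [ 0. -0. -1.] w 0.0521 gf 63.3 F [-0.5 -0.2 -1.5] t 17.45 j [-0.08  0.38  1.58 -0.    1.18 -1.39]
[-0.11211987  0.0347392  -0.0407314 ]
```

It dropped past the pin tops without load, so it is in line. I'll push it home.

Request:
step_arm(translation=[[0,0,0.03],[0,0,0.03],[0,0,0.03],[0,0,0],[0,0,0]], delta_rot=[[0,0,0],[0,0,0],[0,0,0],[0,0,0],[0,0,0]])

```text
time_s: 17.87
position: [0.601, 0.038, 0.1068]
ee_rot: [-0.409, -3.115, 0.0]
wrist_force: [-3.4, -1.6, 4.0]
width: 0.0523
gripper_force: 63.5
```

Request:
step_arm(translation=[[0,0,0.04],[0,0,0.04],[0,0,0.03],[0,0,0],[0,0,0]], delta_rot=[[0,0,0],[0,0,0],[0,0,0],[0,0,0],[0,0,0]])

```text
time_s: 18.28
position: [0.601, 0.038, 0.104]
ee_rot: [-0.409, -3.115, 0.001]
wrist_force: [-6.5, -0.6, 12.1]
width: 0.0521
gripper_force: 64.5
```

Request:
step_arm(translation=[[0.02,0,0.02],[0,0,0.02],[0,0,0],[0,0,0]], delta_rot=[[0,0,0],[0,0,0],[0,0,0],[0,0,0]])

```text
time_s: 18.62
position: [0.6011, 0.038, 0.104]
ee_rot: [0.408, 3.113, -0.001]
wrist_force: [-7.4, -1.5, 16.8]
width: 0.0518
gripper_force: 65.0
```

```bash
python3 - <<'E'
from h import *
p,a=pose()
f=vision.grab_frame("wrist");P=pts(f); cv2.imwrite("pics/w8.png",f["image"])
hsv=cv2.cvtColor(f["image"],cv2.COLOR_BGR2HSV); b=(hsv[...,0]>95)&(hsv[...,0]<125)&(hsv[...,1]>120)
m=b&(abs(P[...,0]-.601)<.04)&(abs(P[...,1]-.037)<.04); Q=P[m]
h=np.histogram(Q[:,2],bins=np.arange(.09,.14,.002)); print(dict(zip(h[1].round(3),h[0])))
f=vision.grab_frame("top"); cv2.imwrite("pics/t8.png",f["image"])
p,a=pose()
E
```

```text
pos [0.6011 0.038  0.104 ] yaw 165.05 tilt [-0.002 -0.    -1.   ] w 0.0518 gf 65.0 F [-7.4 -1.5 16.8] t 18.6167 j [-0.08  0.39  1.58 -0.    1.16 -1.39]
{np.float64(0.09): np.int64(15), np.float64(0.092): np.int64(0), np.float64(0.094): np.int64(0), np.float64(0.096): np.int64(0), np.float64(0.098): np.int64(2), np.float64(0.1): np.int64(51), np.float64(0.102): np.int64(157), np.float64(0.104): np.int64(175), np.float64(0.106): np.int64(159), np.float64(0.108): np.int64(188), np.float64(0.11): np.int64(185), np.float64(0.112): np.int64(206), np.float64(0.114): np.int64(193), np.float64(0.116): np.int64(215), np.float64(0.118): np.int64(206), np.float64(0.12): np.int64(227), np.float64(0.122): np.int64(246), np.float64(0.124): np.int64(248), np.float64(0.126): np.int64(266), np.float64(0.128): np.int64(2486), np.float64(0.13): np.int64(7112), np.float64(0.132): np.int64(100), np.float64(0.134): np.int64(50), np.float64(0.136): np.int64(68), np.float64(0.138): np.int64(80)}
pos [0.6011 0.038  0.104 ] yaw 165.05 tilt [-0.002 -0.    -1.   ] w 0.0524 gf 65.0 F [-8.4 -2.  16.3] t 18.7167 j [-0.08  0.39  1.58 -0.    1.16 -1.39]
```

View pics/t8.png

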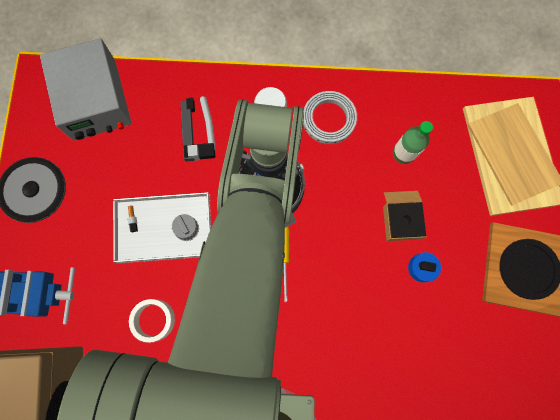

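The collar measures from 0.101 to 0.131 m, so it is fully home. In the top view the cover stands in the tray at (185,227) and everything else is where it was.

```bash
python3 -c "
from rig import robot
print(robot.sign_off())"
```

```text
the job is handed in; nothing more can be done
None
```

I handed the job in at about 19 s: the cover is upright in the tray, and the arm still grips the carrier's knurled collar, holding it fully home on the neck (lower edge at 101 mm, about 17 N downward). Nothing else on the bench looked moved in the last top view.

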